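Tap the tin lids home, food first, cleaning tub last

ROBOT

A 7-joint arm with a two-finger parallel gripper is mounted at the origin on a cart in front of the work surface, level with it; the furniture and walls round the work are solid. World frame = base frame: x ahead of the robot, y to its left, z up, the work surface at z = 0. Lengths are in m, angles in rad, forces in N, time in s.
With the tool pointing down it reaches from about 0.35 to 0.9 m from the base axis. Payload 19.9 kg.
Tool frame: the origin (TCP) lies between the finger pads; the fingertips stand 19 mm ahead of it and the grasp point (between the pads) is the TCP; z points along the fingers, y is the line along which they close (so a half turn about z gives the same grasp; the last joint's range is limited). The gripper opens to 94 mm and grips with 3 to 60 N. Pads are 16 mm wide; open, the fingers measure 119 mm over their backs; the gripper's body (75 mm by 177 mm) begins 78 mm behind the grasp point.
Start: joints at [1.147, 0.417, -0.01, 1.614, 0.005, 1.111, -0.053], TCP at [0.233, -0.58, 0.224] pointing down, gripper open.
Joint ranges: [-2.81, 2.81], [-0.39, 2.02], [-1.27, 1.25], [0.06, 2.57], [-1.19, 4.33], [0.19, 2], [-2.82, 2.82]. Speed limits (rad/s): [1.89, 1.89, 2.39, 2.39, 3.01, 3.01, 3.01].

INTERFACE

Orientations are given as a 3x3 rotation matrix whose columns are the frame's x, y, z axes.
In Python, from rig import robot gives the robot as it stands. Calls block until the motion is done:
- robot.move_ptp(position, orientation): joint-space move of the TCP to a pose.
- robot.move_linear(position, velocity=0.15, frame=None, threshold=None): straight line of the TCP; frame=None keeps the orientation; velocity is the mean speed in m/s. With threshold (N) it stops when the force on the tool has changed by that much, and returns True; else False.
- robot.goto_joints(angles): joint-space move.
- robot.gripper_to(opening): finger opening in m; the grip force is fixed at half the most; returns when the fingers have stopped.
- robot.pause(seconds).
- robot.ik(position, orientation): joint angles nearest the present ones, or None.
- robot.get_state(): the state.
- robot.grab_frame(name): name is "side" or "top"; returns the picture (420x560x3 uint8, red, green, blue); there is no depth.
- robot.camera_info(name): a dict with "fx", "fy", "cx", "cy" (pixels), "rvec" (rotation vector, rad) and "tvec" (3), from world to camera coordinates, as OpenCV has them. Camera axes: x right, y down, z forward; pixel columns grow to the right and rows downward; lengths in m; the calibration is good to about 2 mm. A picture is of the moment at which its call begins. camera_info takes no time and is no camera call.
A pose or a line that the arm cannot do raises robot.PlanningError and nothing moves.
- robot.sign_off(): hands the job in; it is judged then, once.
The state is a dict: "time": time; "qpos": joint angles; "joint_vel": joint speeds; "effort": joint torques, N m; "ee_pos": TCP position; "tool_rot": TCP orientation; "force": force on the tool from outside, world axes, zero at the start; "moment": the same for the moment, N m; "opening": finger opening in m; "grasp_force": force on a finger pad.
Only numpy, scipy, OpenCV 4.12 (cv2) and the standard library are available. Lean on these libraries where they do the work, as an engineer would, in place of code of your own. Each camera call takes 0.05 s, during which the arm holds its last target. There are 200 camera calls.

TASK

Closing time: three containers near the front of the counter have lids standing slightly proud (look-alikes at the back and on top of the machine are shut). With the fingertips, gently press each lid fully down from above, first the square tin, then the round tin, and last the tub of cleaning tablets; touch none of them before its turn, and do not touch a food tin again after the tub, so that no cleaner gets onto the food tins. Do not lift or pull off anything, do not tip or push the containers along, and leave the other things on the counter alone.

Things in the scene. Friction and masses are not known exactly. Their poses are not given: they have to be found in the camera images.
- square_tin: Square-section tin (purple-grey, 84 mm wide with rounded corners, lid included 100 mm tall when shut) with a flat square wooden lid that has a small knob 20 mm wide and 18 mm tall in its middle. It stands loose on the counter, about 0.6 kg. Origin: centre of its underside, z up. A food tin.
- square_tin_lid (a joint): Lid of the square tin, 84 mm square. Joint value: height in m of the lid above fully home (0 = fully down; starts at 0.007 to 0.011). It slides straight up and down without tilting, wherever on it one presses, resists with about 3 N (a little more when moved fast), stays where it is left, and meets a springy seal at 0 that then gives about 1 mm for each further 8 N and springs back; a slow push of 5 to 10 N is plenty.
- square_lid_top (a point): Middle of the top of the knob on the square tin's lid; moves with the lid; 100 mm above the counter when shut.
- round_tin: Round pale tin, 90 mm diameter, lid included 120 mm tall when shut, with a flat round wooden lid (91 mm) that has a small knob 20 mm wide and 17 mm tall in its middle. Stands loose on the counter, about 0.6 kg. Origin: centre of its underside, z up. A food tin.
- round_tin_lid (a joint): Lid of the round tin. Joint value: height in m of the lid above fully home (0 = fully down; starts at 0.007 to 0.011). It slides straight up and down without tilting, wherever on it one presses, resists with about 3 N (a little more when moved fast), stays where it is left, and meets a springy seal at 0 that then gives about 1 mm for each further 8 N and springs back; a slow push of 5 to 10 N is plenty.
- round_lid_top (a point): Middle of the top of the knob on the round tin's lid; moves with the lid; 120 mm above the counter when shut.
- cleaning_tub: Round tub of cleaning tablets, 75 mm diameter, lid included 103 mm tall when shut, with a plain flat plastic lid (79 mm, 16 mm thick) without a knob. Stands loose on the counter, about 0.6 kg. Origin: centre of its underside, z up.
- cleaning_tub_lid (a joint): Lid of the cleaning tub (it pushes on). Joint value: height in m of the lid above fully home (0 = fully down; starts at 0.007 to 0.011). It slides straight up and down without tilting, wherever on it one presses, resists with about 3 N (a little more when moved fast), stays where it is left, and meets a springy seal at 0 that then gives about 1 mm for each further 8 N and springs back; a slow push of 5 to 10 N is plenty.
- cleaning_lid_top (a point): Middle of the flat top of the cleaning tub's lid; moves with the lid; 103 mm above the counter when shut.
- tamper: Bystander: coffee tamper, steel base 58 mm, turned wooden handle, 98 mm tall, standing loose. Origin: centre of its underside.
- white_mug: Bystander: white mug, 78 mm wide, 112 mm over its handle, 102 mm tall, loose. Origin: centre of the underside of its 78 x 112 mm outline.
- bean_jar: Bystander: clear coffee jar with a screw cap, 81 mm diameter, 163 mm tall, loose. Its cap is already closed. Origin: centre of its underside.
- milk_jug: Bystander: steel milk jug, 125 x 84 mm over spout and handle, 112 mm tall, loose. Origin: centre of the underside of that outline.
There are look-alikes about, which are no part of the job. Leave any green look-alike of the square_tin alone. There is more than one size of the cleaning_tub; the job needs the smaller.

How it is judged:
On the way, in this order (a step that is already met when the one before it is completed fails the run):
1. the square tin's lid is pressed fully down (value of joint square_tin_lid below 0.002 m), for 0.1 s.
2. then the round tin's lid is pressed fully down (value of joint round_tin_lid below 0.002 m), for 0.1 s.
3. then the cleaning tub's lid is pressed fully down (value of joint cleaning_tub_lid below 0.002 m), for 0.1 s.
At the end, for the whole second after the job is handed in: All three lids are within 2 mm of fully down; the three containers stand upright (within 0.1 rad), at rest, within 25 mm of where they began; the bystanders are within 25 mm of where they began (value of joint each of square_tin_lid, round_tin_lid, cleaning_tub_lid below 0.002 m and distance of each of square_tin, round_tin, cleaning_tub, tamper, white_mug, bean_jar, milk_jug from where it was at the start of the episode below 0.025 m and angle between each of square_tin, round_tin, cleaning_tub's own z axis and vertical below 0.1 rad and linear speed of each of square_tin, round_tin, cleaning_tub below 0.02 m/s); the robot touches nothing.
It fails at once if a container was touched before its turn (round tin before the square lid was down, cleaning tub before both food lids were down) ((contact force between the fingers and round_tin above 0.5 N and value of joint square_tin_lid above 0.0025 m) or (contact force between the fingers and cleaning_tub above 0.5 N and value of joint any of square_tin_lid, round_tin_lid above 0.0025 m)).
It fails at once if a food tin was touched after the cleaning tub's lid was down (value of joint cleaning_tub_lid below 0.002 m and (contact force between the fingers and square_tin above 0.5 N or contact force between the fingers and round_tin above 0.5 N)).
It fails at once if a container was pressed harder than 30 N (contact force between the fingers and square_tin above 30 N or contact force between the fingers and round_tin above 30 N or contact force between the fingers and cleaning_tub above 30 N).
It fails at once if a lid was pulled up (more than 14 mm above home), or a container was lifted or moved more than 25 mm, or tipped more than 0.25 rad (value of joint any of square_tin_lid, round_tin_lid, cleaning_tub_lid above 0.014 m or distance of any of square_tin, round_tin, cleaning_tub from where it was at the start of the episode above 0.025 m or angle between any of square_tin, round_tin, cleaning_tub's own z axis and vertical above 0.25 rad).
It fails at once if a bystander was moved more than 25 mm or tipped more than 0.3 rad (distance of any of tamper, white_mug, bean_jar, milk_jug from where it was at the start of the episode above 0.025 m or angle between any of tamper, white_mug, bean_jar, milk_jug's own z axis and vertical above 0.3 rad).
It also fails if it takes over 72 s, if anything falls off the work surface, if the arm or the gripper's body presses on something with over 40 N, if the wrist force passes 120 N, or if a joint passes its speed limit or range.

## Working session

There is one attempt and no reset: what is moved stays moved. The work goes in short steps, each a Python script; the robot and the scene stay as the last script left them, time stands still between calls to the robot, and variables do not carry over. Pictures are saved under pics/ and viewed, at most 10 in all, crops included, and the job is handed in when it is done.

```bash
mkdir -p pics
python3 - <<'E'
from rig import robot
import cv2
for n in("top","side"):
    cv2.imwrite(f"pics/{n}0.png",cv2.resize(robot.grab_frame(n)[:,:,::-1],(800,600),interpolation=cv2.INTER_CUBIC))
    print(robot.camera_info(n))
s=robot.get_state();print(s["ee_pos"],s["tool_rot"],s["time"],s["force"])
E
```

```text
{'fx': 483.4194388251952, 'fy': 483.4194388251952, 'cx': 282.75583380945733, 'cy': 218.64103215683446, 'rvec': array([ 2.14686233, -2.16944854,  0.11463816]), 'tvec': array([0.01219548, 0.59875418, 1.52024539])}
{'fx': 433.6167698088661, 'fy': 433.6167698088661, 'cx': 278.72235213248075, 'cy': 211.66559703278693, 'rvec': array([ 0.52579232, -2.92540256,  0.73827545]), 'tvec': array([0.54658501, 0.23151828, 1.18823308])}
[ 0.23331805 -0.57947091  0.22388794] [[ 9.27627286e-01  3.73506849e-01 -5.02542620e-04]
 [ 3.73507177e-01 -9.27626733e-01  1.01604449e-03]
 [-8.66723932e-05 -1.13021387e-03 -9.99999358e-01]] 0.1 [ 0.30213521 -0.32400861 -0.37690572]
```

View pics/top0.png

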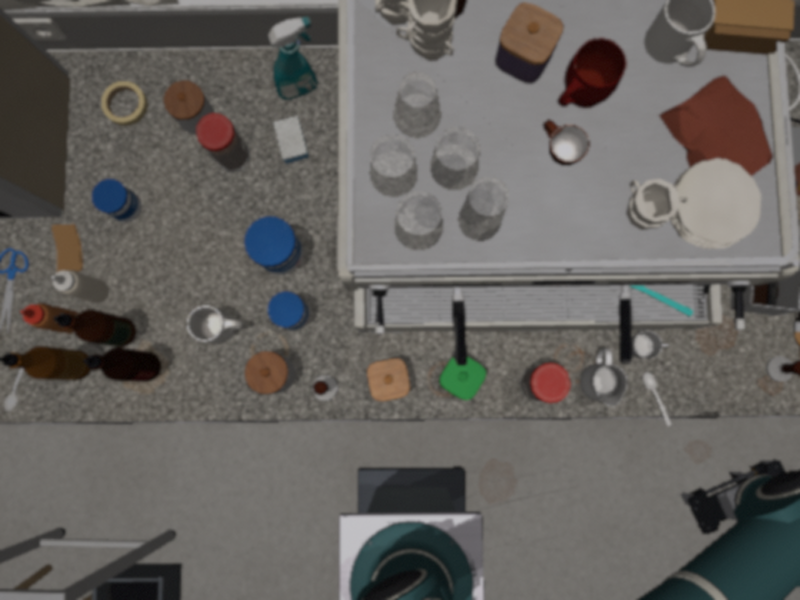

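View pics/side0.png

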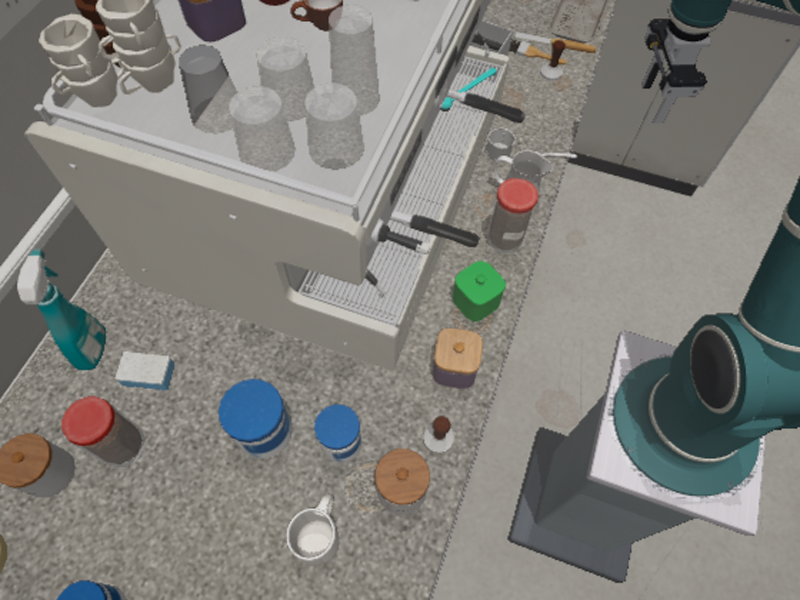

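Top view (800x600 pixels):
- **Square tin:** wooden lid at (388,380). The green one at (463,376) is the look-alike, and the purple one at (530,40) is on the machine.
- **Round tin:** (266,372). The one at (184,100) is at the back.
- **Blue tubs:** (288,310) is small and near the front, (272,243) is the larger size, and (112,198) is further back.

I'll compute positions and sizes, and check them in one crop.

```bash
cat > h.py <<'E'
import numpy as np,cv2
from rig import robot
def cam(n):
    c=robot.camera_info(n);K=np.array([[c["fx"],0,c["cx"]],[0,c["fy"],c["cy"]],[0,0,1]])
    return K,cv2.Rodrigues(c["rvec"])[0],c["tvec"]
def onplane(n,uv,z):
    K,R,t=cam(n);d=R.T@np.linalg.inv(K)@[uv[0],uv[1],1];o=-R.T@t
    return o+d*(z-o[2])/d[2]
def tri(a,b):
    P=[np.c_[R,t] for K,R,t in(cam("top"),cam("side"))]
    P=[cam(n)[0]@p for n,p in zip(("top","side"),P)]
    X=cv2.triangulatePoints(P[0],P[1],np.array(a,float).reshape(2,1),np.array(b,float).reshape(2,1)).ravel();return X[:3]/X[3]
E
python3 - <<'E'
from h import *
np.set_printoptions(precision=4,suppress=True)
T=robot.grab_frame("top");S=robot.grab_frame("side")
for n,a,b,z in[("sq",(388,379),(459,347),.109),("rd",(265,372),(402,474),.129),("tub",(287,310),(338,426),.112),("big",(272,241),(253,408),.14)]:
    a=np.array(a)*.7;b=np.array(b)*.7
    print(n,tri(a,b),onplane("top",a,z),onplane("side",b,z))
hsv=cv2.cvtColor(T,cv2.COLOR_RGB2HSV)
m=cv2.inRange(hsv,(100,150,60),(125,255,255))
n,l,st,c=cv2.connectedComponentsWithStats(m)
for i in range(1,n):
    if st[i,4]>100: print("blue",st[i],c[i],np.linalg.norm(onplane("top",c[i]+[st[i,2]/2,0],.112)-onplane("top",c[i]-[st[i,2]/2,0],.112)))
a=cv2.resize(T[195:295,150:350,::-1],(800,400),interpolation=cv2.INTER_CUBIC)
b=cv2.resize(S[220:360,210:360,::-1],None,fx=4,fy=4,interpolation=cv2.INTER_CUBIC)
cv2.imwrite("pics/ct.png",a);cv2.imwrite("pics/cs.png",b)
E
```

```text
sq [0.448  0.041  0.0928] [0.4484 0.0405 0.109 ] [0.4462 0.0484 0.109 ]
rd [0.4656 0.3019 0.1085] [0.4653 0.2977 0.129 ] [0.4639 0.3064 0.129 ]
tub [0.6001 0.2593 0.0922] [0.5977 0.2558 0.112 ] [0.5963 0.2644 0.112 ]
big [0.7463 0.2881 0.1191] [0.7425 0.2841 0.14  ] [0.7382 0.2928 0.14  ]
blue [ 65 126  24  23 406] [ 76.4286 136.968 ] 0.07538003192067286
blue [172 152  35  35 903] [188.7298 168.7641] 0.10859975576005061
blue [189 205  23  24 438] [199.9726 216.2489] 0.07052330181111138
```

View pics/ct.png

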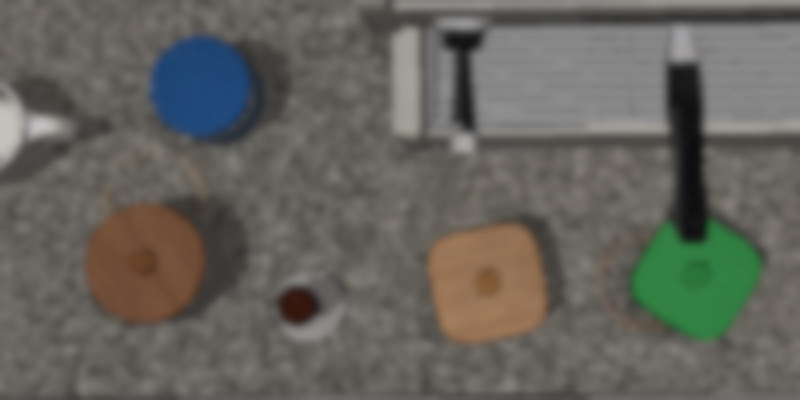

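View pics/cs.png

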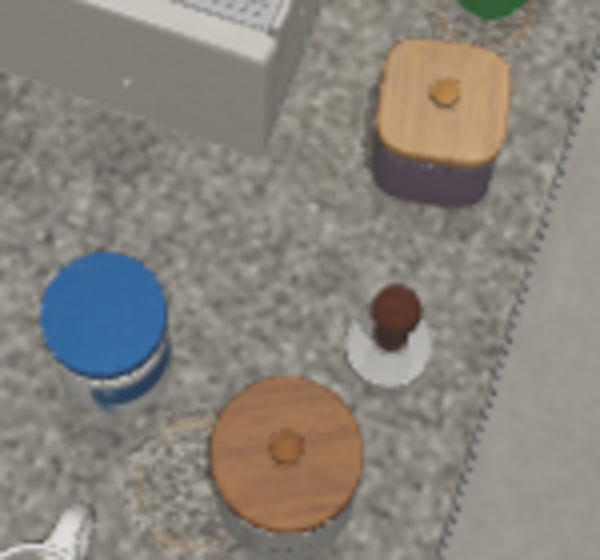

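The crop confirms the choices. The wooden-lid square tin has a purple body and its knob is at (486,282). The round wooden one is at (143,262). The smaller front tub, at (203,88), is about 70–79 mm wide, against 108 mm for the larger. Next I'll check clearance to the machine handles and plan the IK.

```bash
cat >> h.py <<'E'
def Rz(a): # closing axis (tool y) at angle a from world x, tool down
    y=np.array([np.cos(a),np.sin(a),0]);z=np.array([0,0,-1.]);return np.c_[np.cross(y,z),y,z]
TG=dict(sq=(.4470,.0445,.110),rd=(.4645,.302,.130),tub=(.597,.260,.113))
E
python3 - <<'E'
from h import *
np.set_printoptions(precision=3,suppress=True)
for n,a,b in[("handle tip",(461,362),(476,240)),("left tip",(380,331),(423,246)),("wand tip",(377,315),(382,294)),("mach corner",(345,275),(365,235)),("tamper",(321,388),(441,424)),("mug",(207,322),(314,530))]:
    print(n,tri(np.array(a)*.7,np.array(b)*.7))
for k,(x,y,z) in TG.items():
    for d in(0,45,90,135,180,225,270,315):
        q=robot.ik([x,y,z+.10+.019],Rz(np.radians(d)))
        if q is not None: print(k,d,np.array(q))
E
```

```text
handle tip [ 0.477 -0.106  0.23 ]
left tip [0.528 0.045 0.396]
wand tip [0.58  0.059 0.238]
mach corner [0.606 0.098 0.46 ]
tamper [0.432 0.187 0.074]
mug [0.573 0.433 0.091]
sq 0 [ 0.555  0.148 -0.779  2.004  0.121  1.034 -0.28 ]
sq 45 [ 0.612  0.158 -0.843  2.003  0.137  1.037  0.49 ]
sq 90 [ 0.707  0.179 -0.954  2.001  0.169  1.042  1.246]
sq 135 [ 0.814  0.213 -1.084  1.999  0.217  1.052  1.987]
sq 180 [ 0.814  0.213 -1.084  1.999  0.217  1.052  2.773]
sq 225 [ 0.366  0.124 -0.571  2.009  0.078  1.029 -2.598]
sq 270 [ 0.46   0.135 -0.673  2.007  0.098  1.031 -1.83 ]
sq 315 [ 0.503  0.141 -0.72   2.006  0.108  1.033 -1.054]
rd 0 [ 0.18   0.452 -1.055  1.74   0.42   1.199 -0.989]
rd 45 [ 0.254  0.519 -1.187  1.738  0.508  1.237 -0.277]
rd 90 [ 0.271  0.54  -1.222  1.738  0.534  1.25   0.487]
rd 135 [ 0.196  0.464 -1.082  1.739  0.437  1.206  1.353]
rd 180 [ 0.196  0.464 -1.082  1.739  0.437  1.206  2.138]
rd 225 [-1.459  0.446  1.087  1.79  -0.429  1.168 -2.595]
rd 270 [ 0.27   0.538 -1.219  1.738  0.532  1.249 -2.652]
rd 315 [ 0.067  0.387 -0.882  1.743  0.323  1.165 -1.694]
tub 0 [ 0.234  0.694 -1.079  1.509  0.622  1.314 -0.909]
tub 45 [ 0.24   0.701 -1.094  1.509  0.633  1.32  -0.131]
tub 90 [ 0.237  0.697 -1.087  1.509  0.628  1.317  0.658]
tub 135 [ 0.237  0.697 -1.086  1.509  0.627  1.317  1.444]
tub 180 [ 0.237  0.697 -1.086  1.509  0.627  1.317  2.229]
tub 225 [-1.146  0.694  1.082  1.559 -0.632  1.275 -2.327]
tub 270 [ 0.098  0.585 -0.82   1.514  0.442  1.236 -2.356]
tub 315 [ 0.196  0.656 -1.001  1.511  0.564  1.286 -1.656]
```

Run:
```python
from h import *
np.set_printoptions(precision=3,suppress=True)
s=robot.get_state();p=np.array(s["ee_pos"])
robot.gripper_to(0.0)
r=np.hypot(p[0],p[1]);u=p[:2]/r
q=robot.ik([*(u*.42),.40],s["tool_rot"]);print(q)
robot.goto_joints(q)
q=np.array(q);q[0]=-.1;robot.goto_joints(q)
s=robot.get_state();print(s["time"],s["qpos"],s["ee_pos"],s["opening"],s["force"])
for k,(x,y,z) in TG.items():
    for d in(0,45,90,135,180,270,315):
        for dz in (.1,0):
            q=robot.ik([x,y,z+dz+.019],Rz(np.radians(d)))
            print(k,d,dz,None if q is None else np.array(q))
```

```text
[ 1.138 -0.089 -0.021  1.818 -0.002  1.413 -0.071]
4.45 [-0.099 -0.088 -0.02   1.818 -0.002  1.413 -0.071] [0.42 0.02 0.4 ] 0.00038454209506132164 [-0.708  0.079 -0.878]
sq 0 0.1 [-0.12   0.096 -0.05   2.024  0.006  1.023 -0.173]
sq 0 0 [-0.124  0.236 -0.05   2.123  0.016  0.783 -0.183]
sq 45 0.1 [-0.157  0.095 -0.011  2.025  0.001  1.022  0.616]
sq 45 0 [-0.159  0.236 -0.01   2.124  0.003  0.782  0.614]
sq 90 0.1 [-0.173  0.094  0.006  2.025 -0.001  1.022  1.404]
sq 90 0 [-0.167  0.236 -0.     2.124  0.     0.782  1.403]
sq 135 0.1 [-0.18   0.094  0.013  2.025 -0.001  1.022  2.19 ]
sq 135 0 [-0.154  0.236 -0.016  2.124  0.005  0.782  2.184]
sq 180 0.1 [ 0.814  0.213 -1.084  1.999  0.217  1.052  2.773]
sq 180 0 [ 0.745  0.433 -1.079  2.098  0.495  0.892  2.522]
sq 270 0.1 [-0.075  0.097 -0.098  2.022  0.011  1.023 -1.75 ]
sq 270 0 [-0.094  0.237 -0.083  2.122  0.027  0.783 -1.765]
sq 315 0.1 [-0.087  0.097 -0.085  2.022  0.01   1.023 -0.963]
sq 315 0 [-0.094  0.237 -0.083  2.122  0.027  0.783 -0.979]
rd 0 0.1 [-0.355  0.285 -0.334  1.756  0.103  1.118 -0.722]
rd 0 0 [-0.368  0.397 -0
[... 921 characters left out ...]
  0.095  1.156  0.255]
tub 45 0 [-0.33   0.563 -0.178  1.618  0.114  0.971  0.24 ]
tub 90 0.1 [-0.317  0.466 -0.195  1.529  0.095  1.156  1.04 ]
tub 90 0 [-0.321  0.564 -0.19   1.618  0.123  0.972  1.019]
tub 135 0.1 [-0.281  0.47  -0.246  1.528  0.121  1.159  1.806]
tub 135 0 [-0.28   0.569 -0.248  1.616  0.16   0.977  1.776]
tub 180 0.1 [-0.239  0.476 -0.306  1.526  0.151  1.163  2.569]
tub 180 0 [-0.229  0.577 -0.319  1.614  0.207  0.984  2.526]
tub 270 0.1 [-0.368  0.462 -0.125  1.531  0.061  1.153 -2.075]
tub 270 0 [-0.388  0.558 -0.097  1.62   0.062  0.966 -2.076]
tub 315 0.1 [-0.321  0.465 -0.19   1.53   0.093  1.156 -1.314]
tub 315 0 [-0.331  0.563 -0.176  1.618  0.114  0.971 -1.33 ]
```

Run:
```python
from h import *
np.set_printoptions(precision=4,suppress=True)
robot.move_ptp([.444,.0445,.33],Rz(np.pi/2))
robot.move_linear([.444,.0445,.110+.019+.03],velocity=.1)
s=robot.get_state();print(s["time"],s["ee_pos"],s["force"])
S=robot.grab_frame("side");T=robot.grab_frame("top")
tip=np.array(s["ee_pos"])-[0,0,.019]
for n in("side","top"):
    K,R,t=cam(n);c=K@(R@tip+t);print(n,c[:2]/c[2])
a=cv2.resize(S[190:290,250:390,::-1],(784,560),interpolation=cv2.INTER_CUBIC)
cv2.imwrite("pics/s1.png",a)
```

```text
7.6833 [0.4442 0.0445 0.1594] [-0.1735 -0.6467 -0.3873]
side [323.6333 236.8649]
top [269.9116 266.5365]
```

View pics/s1.png

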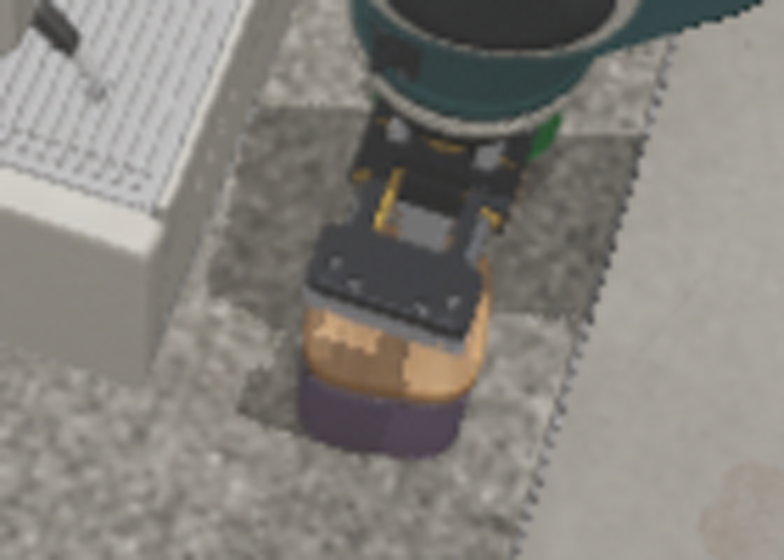

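The arm is centred over the square tin. At (400,290) the gripper body's left end hides the fingertips, and everything clears the machine. Pressing now.

```bash
cat >> h.py <<'E'
def press(x,y,home):
    f0=np.array(robot.get_state()["force"]);log=[]
    z=robot.get_state()["ee_pos"][2]
    hit=robot.move_linear([x,y,home+.019+.004],velocity=.02,threshold=10)
    for i in range(9):
        s=robot.get_state();df=np.array(s["force"])-f0
        log.append((round(s["ee_pos"][2]-.019-home,4),*np.round(df,1)))
        if df[2]>9 or s["ee_pos"][2]-.019-home<-.004: break
        robot.move_linear([x,y,s["ee_pos"][2]-.001],velocity=.01,threshold=8)
    robot.pause(.2);s=robot.get_state();print(hit,log,"end",s["ee_pos"],s["force"]-f0)
    robot.move_linear([x,y,home+.019+.06],velocity=.08)
    s=robot.get_state();print(s["time"],s["force"])
E
python3 - <<'E'
from h import *
press(.444,.0445,.100)
E
```

```text
False [(np.float64(0.0041), np.float64(-0.0), np.float64(-0.4), np.float64(2.1)), (np.float64(0.003), np.float64(-0.6), np.float64(-0.6), np.float64(1.9)), (np.float64(0.002), np.float64(-0.4), np.float64(-0.4), np.float64(1.9)), (np.float64(0.0009), np.float64(0.2), np.float64(-0.4), np.float64(1.3)), (np.float64(-0.0001), np.float64(1.0), np.float64(-1.5), np.float64(1.0)), (np.float64(-0.0011), np.float64(0.5), np.float64(0.1), np.float64(3.3)), (np.float64(-0.002), np.float64(-0.3), np.float64(-0.3), np.float64(7.2)), (np.float64(-0.0026), np.float64(-0.9), np.float64(0.5), np.float64(11.6))] end [0.4443161  0.04460807 0.11639311] [-1.51656263 -0.66464158 10.78536803]
12.6417 [ 0.16174482 -0.4137497  -0.67186939]
```

The seal gave about 8 N/mm below home, so the square lid is down. Next, the round tin.

Run:
```python
from h import *
s=robot.get_state();p=s["ee_pos"]
robot.move_linear([p[0],p[1],.25],velocity=.12)
robot.move_linear([.4645,.302,.25],velocity=.15)
robot.move_linear([.4645,.302,.129+.019+.02],velocity=.08)
press(.4645,.302,.120)
S=robot.grab_frame("side")
cv2.imwrite("pics/s2.png",cv2.resize(S[200:380,190:430,::-1],(800,600),interpolation=cv2.INTER_CUBIC))
```

```text
False [(np.float64(0.0041), np.float64(-1.0), np.float64(0.6), np.float64(0.4)), (np.float64(0.0031), np.float64(-0.8), np.float64(1.1), np.float64(1.6)), (np.float64(0.002), np.float64(-0.1), np.float64(0.4), np.float64(1.2)), (np.float64(0.0009), np.float64(0.0), np.float64(-0.4), np.float64(1.1)), (np.float64(-0.0001), np.float64(0.3), np.float64(0.4), np.float64(0.7)), (np.float64(-0.0011), np.float64(-0.5), np.float64(-0.4), np.float64(2.9)), (np.float64(-0.0018), np.float64(0.2), np.float64(-0.1), np.float64(7.2)), (np.float64(-0.0023), np.float64(-2.1), np.float64(-0.4), np.float64(9.4))] end [0.46474239 0.30223123 0.13664093] [-1.55867033 -1.05064963  9.24390729]
20.7417 [ 0.68395185 -0.24764904 -0.77633921]
```

View pics/s2.png

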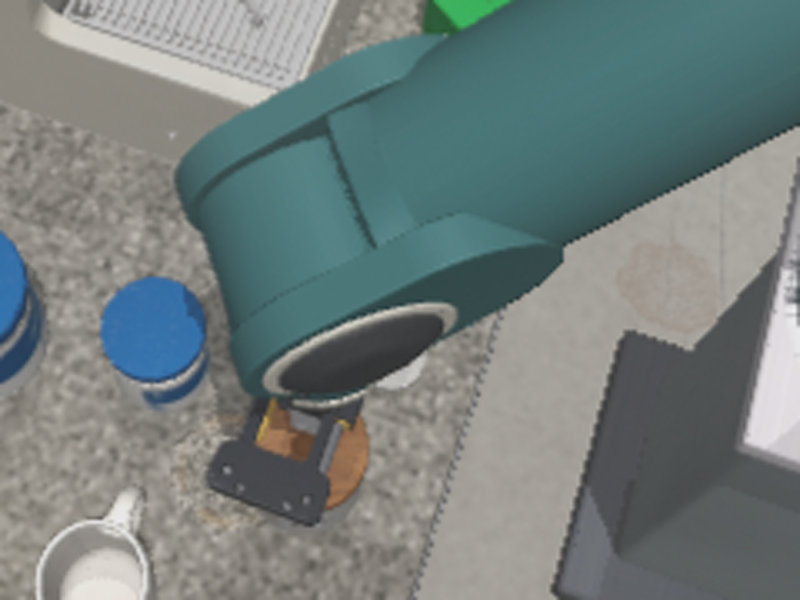

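The round lid gave the same seal signature. In the picture the tins are undisturbed, and the tub at (153,330) is clear of the hand. Now the tub.

Run:
```python
from h import *
s=robot.get_state();p=s["ee_pos"]
robot.move_linear([p[0],p[1],.25],velocity=.12)
print(onplane("top",(340*.7,278*.7),.4))
if robot.move_linear([.597,.265,.25],velocity=.12,threshold=12): raise SystemExit("contact")
if robot.move_linear([.597,.265,.112+.019+.02],velocity=.08,threshold=12): raise SystemExit("contact")
press(.597,.265,.103)
s=robot.get_state();p=s["ee_pos"]
robot.move_linear([p[0],p[1],.28],velocity=.12)
robot.move_linear([.42,.2,.38],velocity=.15)
q=np.array(robot.get_state()["qpos"]);q[0]-=.9;robot.goto_joints(q)
for n in("top","side"): cv2.imwrite(f"pics/{n}3.png",cv2.resize(robot.grab_frame(n)[:,:,::-1],(800,600),interpolation=cv2.INTER_CUBIC))
print(robot.get_state()["time"])
```

```text
[0.61769418 0.11296023 0.4       ]
False [(np.float64(0.0041), np.float64(-0.6), np.float64(-0.6), np.float64(0.3)), (np.float64(0.0031), np.float64(-1.0), np.float64(-0.6), np.float64(0.4)), (np.float64(0.002), np.float64(-0.8), np.float64(-1.2), np.float64(0.2)), (np.float64(0.0009), np.float64(-0.1), np.float64(-1.2), np.float64(0.1)), (np.float64(-0.0001), np.float64(-1.1), np.float64(-1.5), np.float64(1.1)), (np.float64(-0.0007), np.float64(-0.6), np.float64(-0.9), np.float64(5.9)), (np.float64(-0.0011), np.float64(-1.6), np.float64(-0.7), np.float64(8.9)), (np.float64(-0.0013), np.float64(-3.5), np.float64(-2.2), np.float64(10.5))] end [0.59726671 0.26517052 0.12066005] [-2.7550725  -2.47940614 10.43283812]
28.35 [-0.74423233  0.13837211 -0.53754241]
32.4917
```

View pics/side3.png

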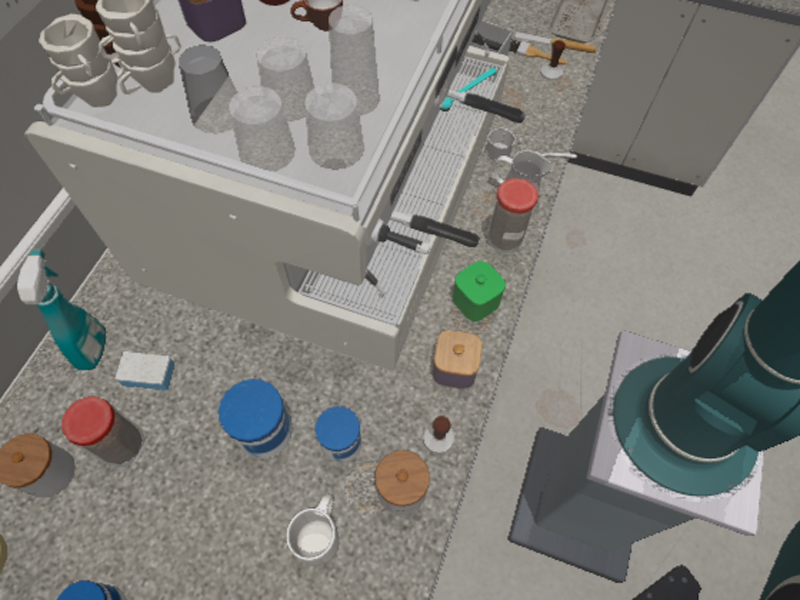

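The side view shows all three lids a few pixels lower: square (459,350), round (402,476) and tub (338,429). Nothing else has moved and the arm is clear, so I'm handing in.

```bash
python3 -c "
from rig import robot
print(robot.sign_off())"
```

```text
the job is handed in; nothing more can be done
None
```

I pressed the three lids down in the required order (square tin, round tin, cleaning tub), each to its springy seal with peak readings of about 9–12 N. In the last picture nothing had been displaced and the arm was clear; I handed in at about 32 s, but sign-off gave no verdict.

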